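Dock a loaded bottle carrier over the sill of its docking tray

TASK

Dock the loaded bottle carrier in the grey docking tray: lift its leading end by the bar handle and rest it on the tray's front sill while its tail still stands on the worktop, then take the tail handle and push the carrier over the sill against the spring-loaded backstop. Lower the tail behind the sill, keeping hold of it until it rests on the tray floor, then let go so that the carrier sits flat in the tray. Never ram or force the carrier against the tray, keep all four bottles standing in it, and leave the funnel and the tape roll where they are.

Things in the scene. Friction and masses are not known exactly. Their poses are not given: they have to be found in the camera images.
- dock: Grey plastic docking tray, fixed, 135 x 118 mm; origin at the centre of its underside, x = insertion direction, z up. Floor 6 mm high. Inner face of the front sill at x = -62 mm. Side guides 108 mm apart inside, 30 mm high, flaring to about 136 mm at x = -104. Back wall 34 mm high, outer face at x = 67. The carrier may load it with up to about 35 N, its weight included.
- dock_sill (a point): Middle of the top of the tray's rounded front sill, a raised threshold 6 mm thick and 16 mm above the worktop (10 mm above the tray floor), at x = -65 mm of the tray. At the far end a black rubber backstop bar (z 10 to 24 mm) is sprung: relaxed face at x = 40.5 mm, about 2 N to start, 350 N/m, solid after 4.7 mm; the tail clears the sill only when it is nearly fully pressed in; a seated carrier keeps it 1.5 mm in.
- carrier: Metal bottle carrier, box 104 x 104 x 40 mm with four bottles (102 mm to their tops), 0.7 to 0.9 kg in all; origin at the centre of its underside, x to its leading (nose) end, z up. At each end a steel bar handle stands out. 2 mm of play per side between the tray's guides. Fully docked its origin is at about x = -10, y = 0, z = 6 mm of the tray.
- carrier_nose_bar (a point): Centre of the bar handle at the nose end: round bar 10 mm thick along the carrier's y, 64 mm long and clear between its struts, 90 mm ahead of the carrier's centre and 88 mm above its underside; 33 mm free between bar and box. Pinch it across from above; the carrier can pitch about it.
- carrier_tail_bar (a point): Centre of the same bar handle at the tail end: 90 mm behind the carrier's centre, 88 mm above its underside.
- carrier_nose (a point): Middle of the carrier's lower edge at the nose end (52 mm ahead of its centre, on the underside).
- carrier_tail (a point): Middle of the carrier's lower edge at the tail end (52 mm behind its centre, on the underside).
- the_funnel_mid (a point): Bystander: small plastic funnel standing on its rim, 67 mm wide, 60 mm high; point half-way up.
- tape_mid (a point): Bystander: roll of brown tape lying flat, 92 mm wide, 48 mm high; point half-way up.
- bottle1_mid (a point): White bottle, 43 mm thick, 98 mm high, loose in the nose left pocket of the carrier; point half-way up, z along the bottle.
- bottle2_mid (a point): White bottle, 43 mm thick, 98 mm high, loose in the nose right pocket of the carrier; point half-way up, z along the bottle.
- bottle3_mid (a point): White bottle, 43 mm thick, 98 mm high, loose in the tail left pocket of the carrier; point half-way up, z along the bottle.
- bottle4_mid (a point): White bottle, 43 mm thick, 98 mm high, loose in the tail right pocket of the carrier; point half-way up, z along the bottle.

How it is judged:
By the outcome, as a careful person would: the job done as asked, in the order asked, and still so for the second after the job is handed in, with the robot touching nothing.
It also fails if it takes over 72 s, if anything falls off the work surface, if the arm or the gripper's body presses on something with over 40 N, if the wrist force passes 120 N, or if a joint passes its speed limit or range.

ROBOT

A 6-joint arm with a two-finger parallel gripper is mounted at the origin on a cart in front of the work surface, level with it; the furniture and walls round the work are solid. World frame = base frame: x ahead of the robot, y to its left, z up, the work surface at z = 0. Lengths are in mm, angles in degrees, forces in N, time in s.
With the tool pointing down it reaches from about 350 to 850 mm from the base axis. Payload 8.1 kg.
Tool frame: the origin (TCP) lies at the very end of the fingers, on their centre line; the grasp point (between the pads) lies 19 mm behind it; z points along the fingers, y is the direction in which the jaws open and shut (so a half turn about z gives the same grasp; the last joint's range is limited). The gripper opens to 85 mm and grips with 20 to 120 N. Pads are 22 mm wide; open, the fingers measure 114 mm over their backs; the gripper's body (76 mm by 85 mm) begins 54 mm behind the grasp point. The pads swing forward as they close: fully open they stand 13 mm farther back than shut.
Start: joints at [-68.663, 7.471, 85.268, -0, 87.261, -4.893], TCP at [265.205, -538.211, 231.292] pointing down, gripper open.
Joint ranges: [-169.43, 169.43], [-51.17, 129.36], [1.28, 143.12], [-76.62, 256.62], [0, 156.53], [-152.29, 152.29]. Speed limits (degrees/s): [136.94, 136.94, 159.86, 180, 180, 180].

INTERFACE

Orientations are given as [roll, pitch, yaw] about the fixed x, y, z axes, in that order (R = Rz(yaw) Ry(pitch) Rx(roll)).
In Python, from bench import r gives the robot as it stands.
- The arm moves only by the shell command python3 -m crank 'ROWS' [OPENING] [FORCE]. ROWS is JSON, a list that holds one entry, the list of rows, each a list of 6 numbers: the shift along the tool's x, y, z in m, then the turn, a rotation vector about the tool's x, y, z in rad. A call has 1 to 10 rows; each row is the pose to reach, as a shift and turn from the pose measured when the call began, along the tool's axes at that moment; what a row does not reach only later rows make up. A row lasts 1/8 s, in which the tool goes at most 62.5 mm and 10.7 degrees, less where a joint would pass 70% of its speed; a pose out of reach is approached as far as the arm can. A call with a gripper value outside its range is refused whole. OPENING is the closure, from 0 (fully open) to 1 (shut), set as the call begins (- or left out, the last holds). The fingers move at their own pace and stop on an object; FORCE is the grip in N (left out, the last holds). Time passes only in rows, so rows that repeat a pose let the fingers close. It gives the time, the measured TCP pose, the force and the opening at its end, in the units of the state.
- r.sense(): the state, without advancing time (a new reading comes with each control period).
- r.snapshot(name): name is "side" or "top" or "wrist"; returns (picture, depth): 420x560x3 uint8, blue, green, red; 420x560 float32, mm along the optical axis (not along the pixel's ray), 0 where there is no reading.
- r.get_calibration(name): a dict with "mtx" (3x3 intrinsics, pixels), "cam_to_world" (4x4, takes a point from camera to world coordinates). Camera axes: x right, y down, z forward; pixel columns grow to the right and rows downward; lengths in mm; the calibration is good to about 2 mm. A picture is of the moment at which its call begins: read the wrist's pose just before it. get_calibration takes no time and is no camera call; for the wrist camera it gives the pose at the moment of the call.
- r.hand_in(): hands the job in, once; it reports no verdict.
Trained networks look in the newest picture that a camera, given by its name, has taken for a name from the list of things; names that differ only in an ending like _2 or _b are one class to them, and where a whole thing is asked for, a point or a joint stands for the part that bears it (a point fixed in the world has none). Each returns a list of dicts, best first, with "conf" (0 to 1); they miss things now and then, are a little off and sometimes report something else, mostly with a low value. They report only what shows in the picture. A call takes as long as a camera call.
- r.look_for(thing, camera): "extent" ([left, top, right, bottom] in pixels, round what is visible of it).
- r.landmark_of(thing, camera): "pixel" ([column, row] in pixels: a listed point, or the origin of a listed thing).
The state is a dict: "time": time; "joint_pos": joint angles; "qd": joint speeds; "joint_efforts": joint torques, N m; "tool_pos": TCP position; "tcp_rot": TCP orientation; "ft_force": force on the tool from outside, world axes, zero at the start; "wrist_torque": the same for the moment, N m; "finger_gap": finger opening in mm.
Only numpy, scipy, OpenCV 4.12 (cv2) and the standard library are available. Lean on these libraries where they do the work, as an engineer would, in place of code of your own. Each camera call takes 0.05 s, during which the arm holds its last target.

## Working session

There is one attempt and no reset: what is moved stays moved. The work goes in short steps, Python scripts to look and compute and a shell command to move; the robot and the scene stay as the last step left them, time stands still between calls to the robot, and variables do not carry over. Pictures are saved under pics/ and viewed, and the job is handed in when it is done.

```bash
ls; mkdir -p pics
python3 - <<'E'
from bench import r
import cv2
s=r.sense();print(s)
for c in("side","top","wrist"):
    p,d=r.snapshot(c);cv2.imwrite(f"pics/{c}0.png",p)
    for t in ("dock","dock_sill","carrier","carrier_nose_bar","carrier_tail_bar","carrier_nose","carrier_tail","the_funnel_mid","tape_mid","bottle1_mid"):
        print(c,t,[( [round(x) for x in q["pixel"]],round(q["conf"],2)) for q in r.landmark_of(t,c)[:3]])
print(r.sense()["time"])
E
```

```text
pics
{'time': 0.0, 'joint_pos': array([-6.86632998e+01,  7.51410316e+00,  8.53289062e+01,  6.37682225e-04,
        8.72620396e+01, -4.89110626e+00]), 'qd': array([ 0.01374501,  0.02502041,  0.02685012, -0.05102285,  0.02318193,
       -0.1162549 ]), 'joint_efforts': array([-2.87859275e-04, -5.69394636e+01, -5.00549877e+01, -2.54439519e-04,
        1.50504842e-02,  2.60800891e-05]), 'tool_pos': array([ 265.00698951, -537.69418045,  230.25848822]), 'tcp_rot': array([-1.79895388e+02, -9.59128814e-03,  2.62277667e+01]), 'ft_force': array([0.12842799, 0.0146315 , 0.26508718]), 'wrist_torque': array([-0.06683803, -0.02888179,  0.00888756]), 'finger_gap': 85.72508852232154}
side dock [([338, 267], 0.79)]
side dock_sill [([327, 249], 0.97)]
side carrier [([318, 240], 0.89)]
side carrier_nose_bar [([338, 224], 0.59)]
side carrier_tail_bar [([302, 190], 0.68)]
side carrier_nose [([327, 248], 0.89)]
side carrier_tail [([304, 222], 0.73)]
side the_funnel_mid [([306, 327], 0.82), ([327, 247], 0.51)]
side tape_mid [([255, 186], 0.64)]
side bottle1_mid [([333, 221], 0.78), ([328, 247], 0.69), ([304, 226], 0.39)]
top dock [([331, 182], 0.62)]
top dock_sill [([305, 184], 0.56)]
top carrier [([275, 186], 0.92)]
top carrier_nose_bar [([309, 176], 0.87)]
top carrier_tail_bar [([234, 184], 0.96)]
top carrier_nose [([291, 178], 0.69)]
top carrier_tail [([249, 188], 0.57)]
top the_funnel_mid [([416, 240], 0.77), ([253, 189], 0.7)]
top tape_mid [([138, 215], 0.93)]
top bottle1_mid [([279, 174], 0.55)]
wrist dock []
wrist dock_sill []
wrist carrier []
wrist carrier_nose_bar []
wrist carrier_tail_bar []
wrist carrier_nose []
wrist carrier_tail []
wrist the_funnel_mid []
wrist tape_mid []
wrist bottle1_mid []
1.65
```

View pics/side0.png

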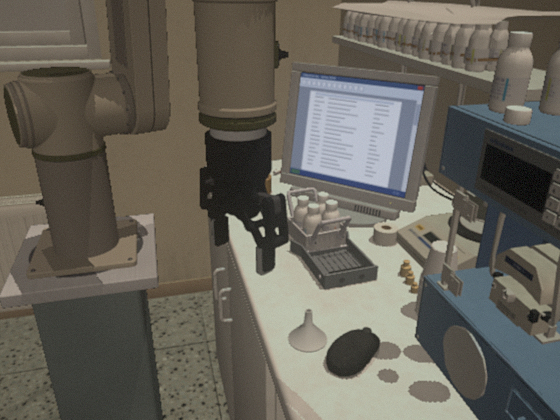

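View pics/top0.png

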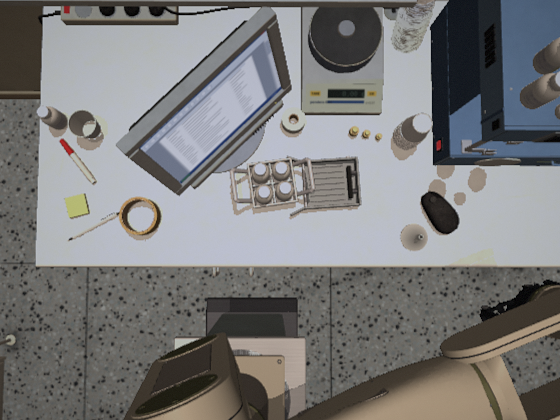

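View pics/wrist0.png

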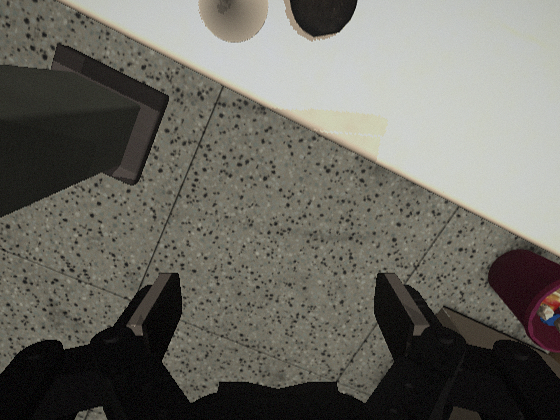

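The top view shows the carrier at about (270,184) with its tail bar at (234,188) and nose bar at (309,178). The tray is to its right at about (330,184), the funnel at (413,237), the tape at (140,217), and the monitor just behind the carrier.

```bash
cat > h.py <<'E'
from bench import r
import numpy as np, cv2
def pt(cam,px,d=None,z=None,cal=None):
    cal=cal or r.get_calibration(cam);K=cal["mtx"];T=np.array(cal["cam_to_world"])
    ray=np.linalg.inv(K)@np.array([px[0],px[1],1.])
    if z is None: return T[:3,:3]@(ray*d)+T[:3,3]
    R=T[:3,:3]@ray; return T[:3,3]+R*(z-T[2,3])/R[2]
E
python3 - <<'E'
from h import *
cal=r.get_calibration("top");print(cal)
p,d=r.snapshot("top");np.save("topd.npy",d);np.save("topp.npy",p)
for t,px,z in [("nosebar",(309,176),88),("tailbar",(234,184),88),("nose",(291,178),0),("sill",(305,184),16),("dock",(331,182),0),("funnel",(416,240),30),("tape",(138,215),24)]:
    print(t,pt("top",px,z=z).round(1))
c=cv2.resize(p[135:235,210:390],None,fx=4.4,fy=4.4,interpolation=cv2.INTER_CUBIC);cv2.imwrite("pics/topc.png",c)
dd=d[140:230,215:380]
T=np.array(cal["cam_to_world"])
H=np.array([[pt("top",(u,v),d[v,u],cal=cal)[2] for u in range(215,380)] for v in range(140,230)])
im=cv2.applyColorMap(np.clip(H*2,0,255).astype(np.uint8),cv2.COLORMAP_JET);cv2.imwrite("pics/toph.png",cv2.resize(im,None,fx=4.5,fy=4.5,interpolation=cv2.INTER_NEAREST))
E
```

```text
{'mtx': array([[520.82934422,   0.        , 275.23918441],
       [  0.        , 520.82934422, 211.89536481],
       [  0.        ,   0.        ,   1.        ]]), 'cam_to_world': array([[ 2.05184466e-04, -9.97735073e-01,  6.72657612e-02,
         3.69012077e+02],
       [-9.99956090e-01, -8.34914992e-04, -9.33384983e-03,
        -7.69652132e+01],
       [ 9.36887053e-03, -6.72608924e-02, -9.97691434e-01,
         1.28113860e+03],
       [ 0.00000000e+00,  0.00000000e+00,  0.00000000e+00,
         1.00000000e+00]])}
nosebar [ 532.6 -166.    88. ]
tailbar [513.8   6.9  88. ]
nose [ 539.6 -128.     0. ]
sill [ 522.7 -161.6   16. ]
dock [ 529.7 -227.1    0. ]
funnel [ 385.9 -427.2   30. ]
tape [446.  242.4  24. ]
```

View pics/topc.png

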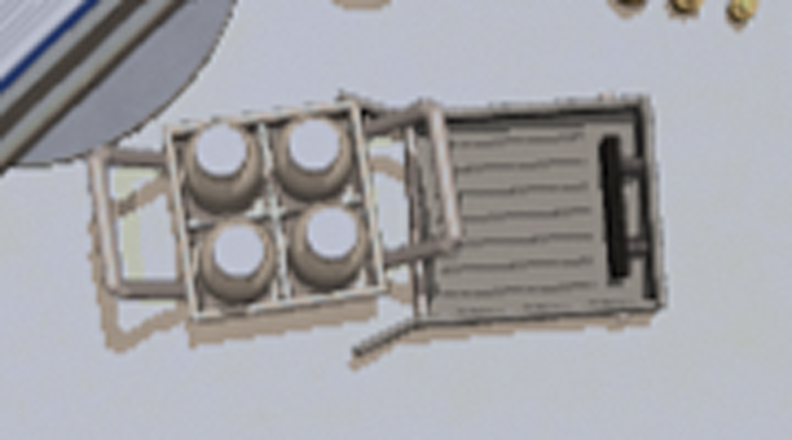

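View pics/toph.png

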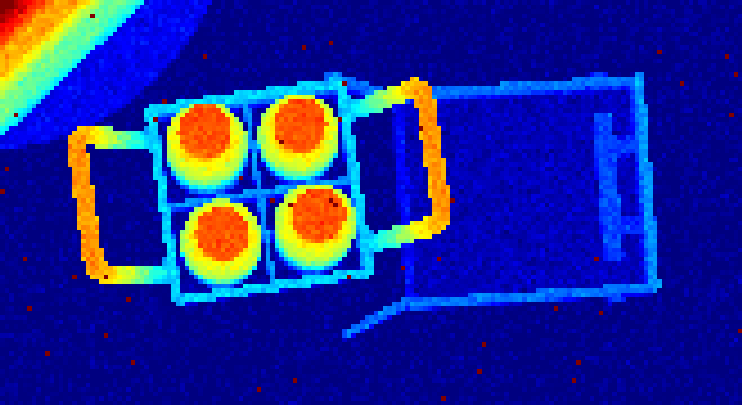

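```bash
cat > fit.py <<'E'
from h import *
cal=r.get_calibration("top");d=np.load("topd.npy")
def cloud(v0,v1,u0,u1):
    P=[]
    for v in range(v0,v1):
        for u in range(u0,u1):
            if d[v,u]>0: P.append(np.r_[pt("top",(u,v),d[v,u],cal=cal),u,v])
    return np.array(P)
P=cloud(140,230,215,380)
tab=P[(abs(P[:,2])<5)];print("table z",np.median(tab[:,2]))
def seg(m,n):
    Q=P[m];c=np.median(Q[:,:2],0);w=cv2.fitLine(Q[:,:2].astype(np.float32),cv2.DIST_HUBER,0,.01,.01).ravel()
    t=(Q[:,:2]-w[2:])@w[:2]; lo,hi=np.percentile(t,[1,99]);a=np.degrees(np.arctan2(w[1],w[0]))
    print(n,len(Q),"ang",round(a,2),"mid",(w[2:]+w[:2]*(lo+hi)/2).round(1),"len",round(hi-lo,1),"z",np.median(Q[:,2]).round(1))
u=P[:,3];v=P[:,4];z=P[:,2]
seg((z>82)&(z<100)&(u<238.5),"tail bar");seg((z>82)&(z<100)&(u>306),"nose bar")
seg((z>26)&(z<42)&(u>354),"back wall")
seg((z>22)&(z<38)&(v<163)&(u>318)&(u<352),"left guide")
seg((z>22)&(z<38)&(v>198)&(u>305)&(u<355),"right guide")
seg((z>10)&(z<24)&(u>301)&(u<308)&(v>165)&(v<200),"sill")
seg((z>15)&(z<30)&(u>345)&(u<352.5)&(v>164)&(v<199),"stop")
E
python3 fit.py
```

```text
table z 0.8055728393170511
tail bar 277 ang 13.89 mid [543.7  16.3] len 141.6 z 91.0
nose bar 150 ang 6.71 mid [ 536.5 -169.2] len 76.5 z 92.1
back wall 130 ang 3.55 mid [ 530.6 -288.3] len 115.7 z 34.0
left guide 84 ang -86.24 mid [ 582.9 -233.7] len 77.6 z 30.0
right guide 117 ang -85.96 mid [ 469.  -220.8] len 116.0 z 30.2
sill 78 ang 3.74 mid [ 526.7 -159.6] len 82.0 z 15.3
stop 149 ang 2.96 mid [ 529.3 -269.5] len 78.1 z 24.2
```

```bash
cat >> h.py <<'E'
from scipy.spatial.transform import Rotation as Ro
def plan(pos,yaw,roll=180,pitch=0,n=1):
    s=r.sense();p=np.array(s["tool_pos"]);R=Ro.from_euler("xyz",s["tcp_rot"],degrees=True)
    sh=R.inv().apply(np.array(pos)-p)/1000;rv=(R.inv()*Ro.from_euler("xyz",[roll,pitch,yaw],degrees=True)).as_rotvec()
    print("t",round(s["time"],2),"pos",p.round(1),"rot",np.round(s["tcp_rot"],2),"F",s["ft_force"].round(1),"gap",round(s["finger_gap"],1))
    print("shift",sh.round(4),"rot",rv.round(4),"deg",np.degrees(np.linalg.norm(rv)).round(1),"dist",np.linalg.norm(sh).round(3))
    print("tool axes world\n",R.as_matrix().T.round(3))
E
python3 - <<'E'
exec(open('fit.py').read())
seg((z>82)&(z<100)&(u<238.5)&(v>168),"tail bar")
seg((z>82)&(z<100)&(u<238.5)&(v>172)&(v<198),"tail bar")
seg((z>82)&(z<100)&(u>306)&(v>160)&(v<188),"nose bar")
Pm=cloud(60,230,120,300)
M=Pm[(Pm[:,2]>60)&(Pm[:,2]<700)&(Pm[:,4]<165)]
for c in [(515,10),(513,-25)]:
    for h in (60,130,200,300):
        A=M[(M[:,2]>h)]; A=A[(A[:,1]>-20)|(A[:,0]>600)]
        D=np.hypot(A[:,0]-c[0],A[:,1]-c[1]);k=np.argsort(D)[:3];print(c,h,D[k].round(),A[k,:3].round())
plan((536.5,-169.2,190),6.7)
E
```

```text
table z 0.8055728393170511
tail bar 277 ang 13.89 mid [543.7  16.3] len 141.6 z 91.0
nose bar 150 ang 6.71 mid [ 536.5 -169.2] len 76.5 z 92.1
back wall 130 ang 3.55 mid [ 530.6 -288.3] len 115.7 z 34.0
left guide 84 ang -86.24 mid [ 582.9 -233.7] len 77.6 z 30.0
right guide 117 ang -85.96 mid [ 469.  -220.8] len 116.0 z 30.2
sill 78 ang 3.74 mid [ 526.7 -159.6] len 82.0 z 15.3
stop 149 ang 2.96 mid [ 529.3 -269.5] len 78.1 z 24.2
tail bar 154 ang 8.12 mid [510.7   7.2] len 75.7 z 92.1
tail bar 112 ang 8.89 mid [510.8   7.7] len 56.0 z 92.5
nose bar 117 ang 8.65 mid [ 536.7 -169.9] len 61.3 z 92.4
(515, 10) 60 [63. 65. 65.] [[563.  51.  68.]
 [567.  49.  62.]
 [574.  37.  61.]]
(515, 10) 130 [89. 89. 89.] [[587.  62. 130.]
 [577.  75. 138.]
 [580.  71. 130.]]
(515, 10) 200 [102. 102. 102.] [[584.  85. 203.]
 [590.  79. 202.]
 [586.  83. 201.]]
(515, 10) 300 [122. 122. 122.] [[608.  89. 305.]
 [589. 107. 300.]
 [601.  97. 302.]]
(513, -25) 60 [87. 89. 89.] [[574.  37.  61.]
 [576.  37.  62.]
 [581.  33.  60.]]
(513, -25) 130 [114. 114. 114.] [[591.  58. 131.]
 [600.  49. 132.]
 [587.  62. 130.]]
(513, -25) 200 [127. 128. 128.] [[606.  62. 200.]
 [612.  56. 202.]
 [598.  70. 204.]]
(513, -25) 300 [147. 148. 148.] [[614.  82. 303.]
 [620.  76. 301.]
 [618.  78. 301.]]
t 1.7 pos [ 265.2 -538.2  231.3] rot [180.    -0.    26.23] F [-0.1 -0.1  0.5] gap 85.3
shift [ 0.4064 -0.2111  0.0413] rot [ 0.     -0.      0.3409] deg 19.5 dist 0.46
tool axes world
 [[ 0.897  0.442  0.   ]
 [ 0.442 -0.897  0.   ]
 [ 0.    -0.    -1.   ]]
```

```bash
python3 -m crank '[[[0.03,-0.015,0,0,0,0.02],[0.08,-0.04,0,0,0,0.06],[0.13,-0.068,0.005,0,0,0.1],[0.18,-0.093,0.01,0,0,0.14],[0.23,-0.12,0.02,0,0,0.18],[0.28,-0.145,0.03,0,0,0.22],[0.33,-0.171,0.04,0,0,0.26],[0.375,-0.195,0.05,0,0,0.3],[0.4,-0.207,0.06,0,0,0.313],[0.4064,-0.2108,0.0613,0,0,0.313]]]' 0.6 60
python3 - <<'E'
from h import *
plan((536.6,-169.5,69),8.3)
p,d=r.snapshot("wrist");cv2.imwrite("pics/w1.png",p);np.save("w1d.npy",d)
print([( q["pixel"],q["conf"]) for q in r.landmark_of("carrier_nose_bar","wrist")])
E
```

```text
time: 2.95
tool_pos: [536.8, -167.8, 169.0]
tcp_rot: [-179.9, 0.1, 8.4]
ft_force: [-0.0, -0.8, -0.6]
finger_gap: 34.2
t 2.95 pos [ 536.8 -167.8  169. ] rot [-1.7995e+02  7.0000e-02  8.4400e+00] F [-0.  -0.8 -0.6] gap 34.2
shift [-0.0003  0.0018  0.1   ] rot [-0.0009  0.0013  0.0024] deg 0.2 dist 0.1
tool axes world
 [[ 0.989  0.147 -0.001]
 [ 0.147 -0.989 -0.001]
 [-0.001  0.001 -1.   ]]
[([275.5, 217.1], 0.98)]
```

View pics/w1.png

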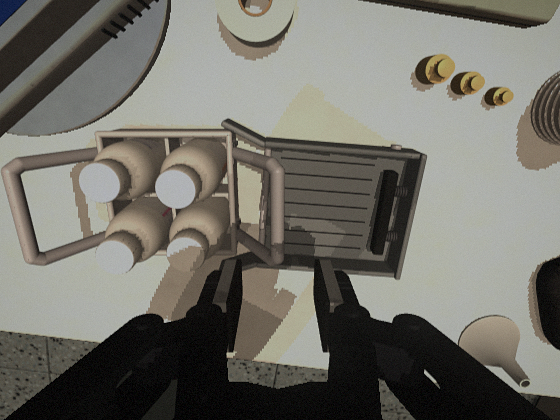

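The wrist view shows the nose bar at column about 278, rows 155–262. It lies between the finger columns (237 and 322), so it is centred. I'll check it by depth.

Run:
```python
from h import *
d=np.load("w1d.npy");cal=r.get_calibration("wrist")
Q=[]
for v in range(170,255,4):
    for u in range(262,295):
        if d[v,u]>0:
            q=pt("wrist",(u,v),d[v,u],cal=cal)
            if 80<q[2]<100:Q.append(q)
Q=np.array(Q);print(len(Q),np.median(Q,0))
w=cv2.fitLine(Q[:,:2].astype(np.float32),2,0,.01,.01).ravel();print(w,np.degrees(np.arctan2(w[1],w[0])))
print("y at x=536.6",w[3]+(536.6-w[2])*w[1]/w[0], pt("wrist",(276,214),z=92,cal=cal))
```

```text
331 [ 540.7579154  -168.00902476   93.32276804]
[ 9.9075031e-01  1.3569738e-01  5.3922235e+02 -1.6791507e+02] 7.798948
y at x=536.6 -168.27425 [ 537.70812991 -167.64923904   92.        ]
```

```bash
python3 -m crank '[[[0,0,0.02,0,0,0],[0,0.001,0.05,0,0,0],[0,0.001,0.075,0,0,0],[0,0.001,0.09,0,0,0],[0,0.001,0.098,0,0,0],[0,0.001,0.099,0,0,0]]]'
python3 - <<'E'
from h import *
p,d=r.snapshot("wrist");cv2.imwrite("pics/w2.png",p)
plan((536.6,-168.5,69),8)
E
```

```text
time: 3.8
tool_pos: [536.5, -170.5, 70.7]
tcp_rot: [-180.0, 0.0, 8.4]
ft_force: [-1.3, 0.1, -1.2]
finger_gap: 34.3
t 3.85 pos [ 537.  -170.5   71.3] rot [ 1.7998e+02 -1.0000e-02  8.3600e+00] F [-0.8 -1.1 -0.3] gap 34.2
shift [-0.0001 -0.002   0.0023] rot [ 0.0003 -0.0001  0.0063] deg 0.4 dist 0.003
tool axes world
 [[ 0.989  0.145  0.   ]
 [ 0.145 -0.989  0.   ]
 [ 0.    -0.    -1.   ]]
```

View pics/w2.png

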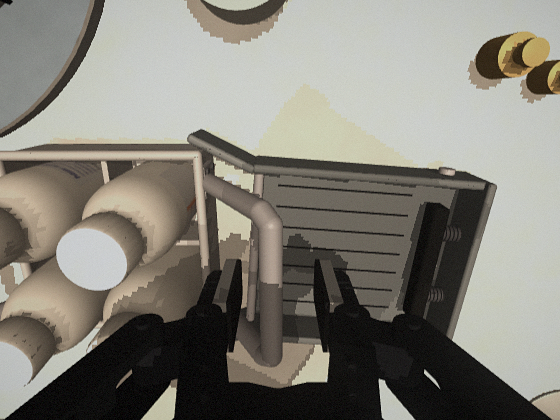

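The bar (column 270) is between the pads (236 to 318). I'll centre by 2 mm and close.

```bash
python3 -m crank '[[[0,-0.002,0.0015,0,0,0],[0,-0.002,0.0015,0,0,0]]]' ; python3 -m crank '[[[0,0,0,0,0,0],[0,0,0,0,0,0],[0,0,0,0,0,0],[0,0,0,0,0,0]]]' 1 60
python3 - <<'E'
from h import *
plan((536.6,-168.5,69),8)
E
```

```text
time: 4.1
tool_pos: [537.1, -168.5, 70.4]
tcp_rot: [180.0, -0.1, 8.4]
ft_force: [0.4, -0.6, -0.2]
finger_gap: 34.3
time: 4.6
tool_pos: [537.4, -168.4, 71.0]
tcp_rot: [179.9, -0.1, 8.4]
ft_force: [-1.8, 3.3, 4.8]
finger_gap: 7.9
t 4.6 pos [ 537.4 -168.4   71. ] rot [ 1.7994e+02 -1.0000e-01  8.3800e+00] F [-1.8  3.3  4.8] gap 7.9
shift [-0.0008 -0.0001  0.002 ] rot [ 0.001  -0.0017  0.0066] deg 0.4 dist 0.002
tool axes world
 [[ 0.989  0.146  0.002]
 [ 0.146 -0.989  0.001]
 [ 0.002 -0.001 -1.   ]]
```

```bash
python3 -m crank '[[[0,-0.003,-0.005,0,0,0],[0,-0.0065,-0.0097,0,0,0],[0,-0.010,-0.0145,0,0,0],[0,-0.0136,-0.019,0,0,0],[0,-0.018,-0.0235,0,0,0],[0,-0.0214,-0.028,0,0,0],[0,-0.0225,-0.03,0,0,0],[0,-0.0225,-0.03,0,0,0]]]'
python3 - <<'E'
from h import *
p,d=r.snapshot("side");cv2.imwrite("pics/s2.png",cv2.resize(p[160:300,250:400],None,fx=4,fy=4,interpolation=2))
p,d=r.snapshot("wrist");cv2.imwrite("pics/w3.png",p)
plan((536.6,-168.5,69),3.9)
E
```

```text
time: 5.6
tool_pos: [534.0, -145.6, 100.9]
tcp_rot: [180.0, -0.1, 8.4]
ft_force: [0.4, 1.0, -3.5]
finger_gap: 7.5
t 5.7 pos [ 534.  -145.8  100.7] rot [ 1.7998e+02 -8.0000e-02  8.3900e+00] F [-0.3  0.4 -4.3] gap 7.7
shift [-0.0007  0.0228  0.0317] rot [ 0.0002 -0.0014  0.0783] deg 4.5 dist 0.039
tool axes world
 [[ 0.989  0.146  0.001]
 [ 0.146 -0.989  0.   ]
 [ 0.001 -0.    -1.   ]]
```

View pics/s2.png

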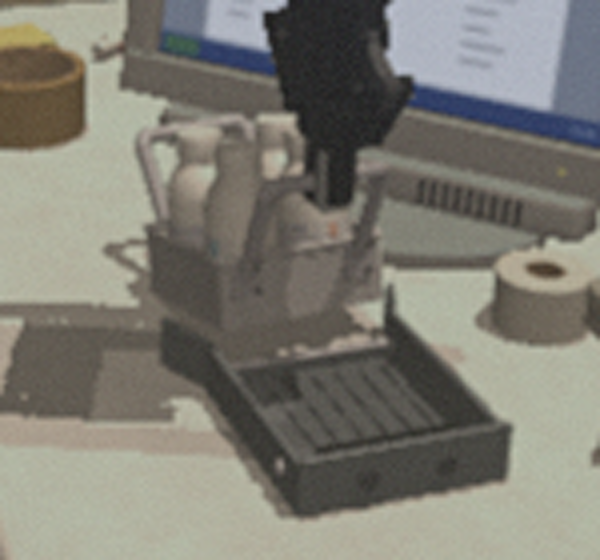

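View pics/w3.png

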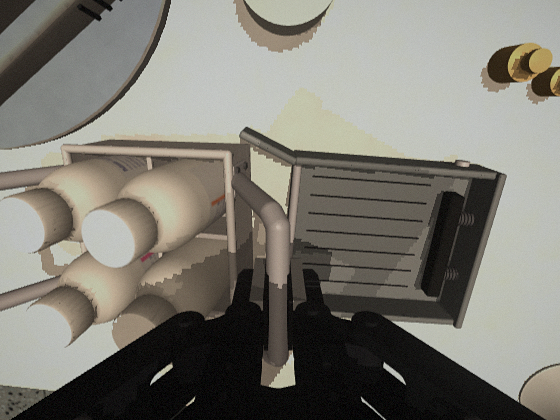

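```bash
python3 -m crank '[[[-0.003,-0.0004,0,0,0,0.015],[-0.006,-0.0008,0,0,0,0.035],[-0.009,-0.0012,0,0,0,0.055],[-0.012,-0.0016,0,0,0,0.07],[-0.0133,-0.0018,0,0,0,0.077],[-0.0133,-0.0018,0,0,0,0.077]]]' 1 90
cat > dockw.py <<'E'
from h import *
import sys
p,d=r.snapshot("wrist");cal=r.get_calibration("wrist");cv2.imwrite("pics/%s.png"%sys.argv[1],p)
plan((520.6,-146,101),3.9)
p2,d2=r.snapshot("top");cv2.imwrite("pics/%st.png"%sys.argv[1],cv2.resize(p2[135:235,210:390],None,fx=4.4,fy=4.4,interpolation=2))
np.save("topd2.npy",d2);np.save("wd.npy",d)
v,u=np.nonzero(d>0);K=np.array(cal["mtx"]);T=np.array(cal["cam_to_world"])
X=np.linalg.inv(K)@np.vstack([u,v,np.ones_like(u)])*d[v,u];X=(T[:3,:3]@X).T+T[:3,3]
def f(m,n):
    Q=X[m]
    if len(Q)<20: print(n,"few");return
    w=cv2.fitLine(Q[:,:2].astype(np.float32),2,0,.01,.01).ravel();print(n,len(Q),"ang",np.degrees(np.arctan2(w[1],w[0])).round(2),"mid",Q.mean(0).round(1),"pt",w[2:].round(1))
z=X[:,2];y=X[:,1];x=X[:,0]
f((z>27)&(z<33)&(abs(x-583)<12)&(y<-170)&(y>-275),"left")
f((z>27)&(z<33)&(abs(x-469)<12)&(y<-180)&(y>-275),"right")
f((z>31)&(z<37)&(abs(y+288)<8)&(abs(x-526)<60),"back")
f((z>13)&(z<18)&(abs(y+160)<8)&(abs(x-526)<45),"sill")
E
python3 dockw.py w4
```

```text
time: 6.45
tool_pos: [521.0, -146.3, 101.2]
tcp_rot: [180.0, -0.1, 4.0]
ft_force: [2.9, -3.6, -0.5]
finger_gap: 7.5
t 6.5 pos [ 520.9 -146.3  101.2] rot [ 1.7995e+02 -1.4000e-01  3.9700e+00] F [ 3. -4.  2.] gap 6.9
shift [-0.0003 -0.0004  0.0002] rot [ 0.0009 -0.0024  0.0012] deg 0.2 dist 0.001
tool axes world
 [[ 0.998  0.069  0.002]
 [ 0.069 -0.998  0.001]
 [ 0.002 -0.001 -1.   ]]
left 1347 ang -86.05 mid [ 580.5 -222.2   30.1] pt [ 580.5 -222.2]
right 957 ang -86.09 mid [ 468.4 -228.3   29.7] pt [ 468.4 -228.3]
back 1577 ang 3.81 mid [ 531.8 -285.2   33.6] pt [ 531.8 -285.2]
sill 836 ang 4.45 mid [ 532.5 -156.5   15.8] pt [ 532.5 -156.5]
```

View pics/w4.png

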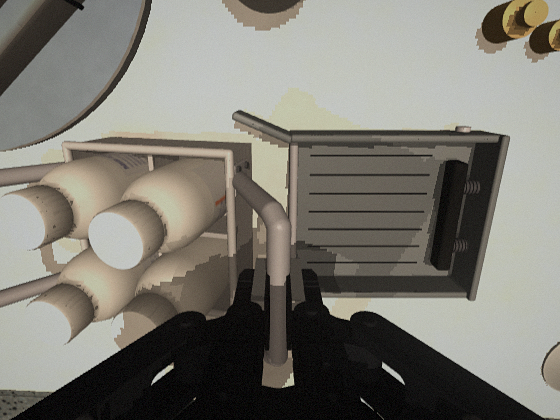

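View pics/w4t.png

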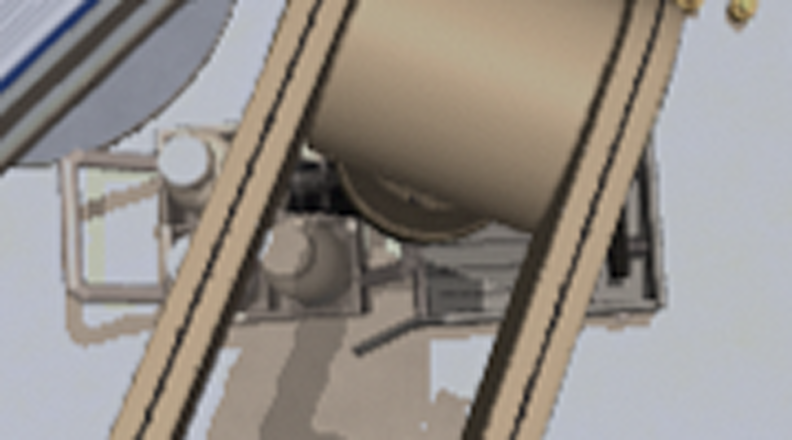

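```bash
cat > car.py <<'E'
from h import *
d=np.load("wd.npy");cal=r.get_calibration("wrist")
K=np.array(cal["mtx"]);T=np.array(cal["cam_to_world"]);print(T[:3,3])
def cl(d,K,T,v0,v1,u0,u1):
    v,u=np.mgrid[v0:v1,u0:u1];v=v.ravel();u=u.ravel();k=d[v,u]>0;v=v[k];u=u[k]
    X=np.linalg.inv(K)@np.vstack([u,v,np.ones_like(u)])*d[v,u];return np.c_[(T[:3,:3]@X).T+T[:3,3],u,v]
def rep(X,n):
    w=cv2.fitLine(X[:,:2].astype(np.float32),2,0,.01,.01).ravel();print(n,len(X),"ang",np.degrees(np.arctan2(w[1],w[0])).round(2),"pt",w[2:].round(1),"z",X[:,2].min().round(),X[:,2].max().round())
X=cl(d,K,T,140,162,70,230)
for u in (80,110,140,170,200,225):
    q=X[X[:,3]==u]; q=q[q[:,2]>30]; print(u,[tuple(a[:3].round(1)) for a in q[np.argsort(q[:,4])][:6:2]])
c2=r.get_calibration("top");d2=np.load("topd2.npy")
Y=cl(d2,np.array(c2["mtx"]),np.array(c2["cam_to_world"]),172,203,222,232)
Y=Y[(Y[:,2]>50)&(Y[:,2]<100)];rep(Y,"tailbar")
print(Y[:,4].min(),Y[:,4].max())
E
python3 car.py
```

```text
[ 601.50655247 -140.57908295  244.18826431]
80 [(np.float64(566.3), np.float64(-26.0), np.float64(42.2)), (np.float64(565.6), np.float64(-27.3), np.float64(44.7)), (np.float64(564.4), np.float64(-27.0), np.float64(44.5))]
110 [(np.float64(565.3), np.float64(-39.1), np.float64(32.7)), (np.float64(566.9), np.float64(-46.5), np.float64(48.4)), (np.float64(565.7), np.float64(-46.3), np.float64(48.2))]
140 [(np.float64(566.2), np.float64(-56.7), np.float64(30.3)), (np.float64(568.5), np.float64(-64.7), np.float64(51.0)), (np.float64(567.6), np.float64(-65.1), np.float64(52.1))]
170 [(np.float64(567.1), np.float64(-75.9), np.float64(31.8)), (np.float64(567.2), np.float64(-78.2), np.float64(39.4)), (np.float64(568.9), np.float64(-83.3), np.float64(56.5))]
200 [(np.float64(568.3), np.float64(-94.4), np.float64(31.0)), (np.float64(568.2), np.float64(-95.9), np.float64(38.3)), (np.float64(570.6), np.float64(-100.6), np.float64(59.9))]
225 [(np.float64(569.2), np.float64(-109.8), np.float64(30.0)), (np.float64(569.3), np.float64(-111.1), np.float64(38.6)), (np.float64(569.1), np.float64(-112.0), np.float64(44.8))]
tailbar 142 ang 4.31 pt [506.8  24.8] z 68.0 88.0
172.0 202.0
```

```bash
python3 -m crank '[[[0,0.004,0,0,0,0],[0,0.009,0,0,0,0],[0,0.014,0,0,0,0],[0,0.019,0,0,0,0],[0,0.024,0,0,0,0],[0,0.029,0,0,0,0],[0,0.033,0,0,0,0],[0,0.036,0,0,0,0],[0,0.036,0,0,0,0]]]'
python3 dockw.py w5
```

```text
time: 7.68
tool_pos: [523.6, -182.7, 101.4]
tcp_rot: [179.9, -0.2, 4.0]
ft_force: [0.7, -0.5, -4.0]
finger_gap: 6.7
t 7.72 pos [ 523.6 -182.6  101.4] rot [ 1.7992e+02 -1.6000e-01  3.9600e+00] F [-0.6 -0.2 -3.2] gap 7.2
shift [-0.0005 -0.0367  0.0004] rot [ 0.0015 -0.0028  0.0011] deg 0.2 dist 0.037
tool axes world
 [[ 0.998  0.069  0.003]
 [ 0.069 -0.998  0.001]
 [ 0.003 -0.001 -1.   ]]
left 1341 ang -86.05 mid [ 580.6 -222.5   30.1] pt [ 580.6 -222.5]
right 586 ang -86.23 mid [ 469.7 -246.2   29.8] pt [ 469.7 -246.2]
back 1466 ang 3.82 mid [ 532.1 -285.2   33.8] pt [ 532.1 -285.2]
sill few
```

View pics/w5.png

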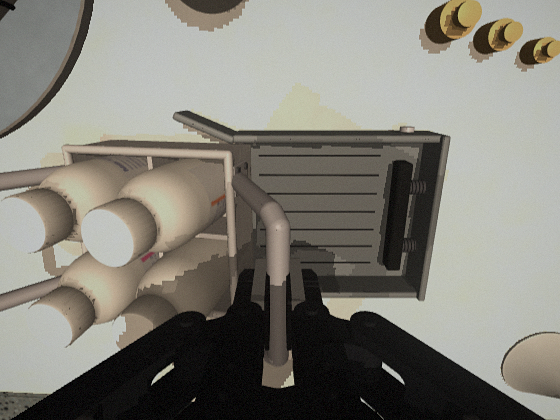

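```bash
sed -i 's/140,162,70,230/120,175,70,230/' car.py; python3 car.py
```

```text
[ 604.11350768 -176.72051278  244.54791754]
80 [(np.float64(567.2), np.float64(-61.9), np.float64(42.2)), (np.float64(566.5), np.float64(-63.2), np.float64(44.7)), (np.float64(565.3), np.float64(-63.2), np.float64(44.9))]
110 [(np.float64(568.5), np.float64(-81.3), np.float64(45.8)), (np.float64(567.8), np.float64(-82.4), np.float64(48.3)), (np.float64(566.6), np.float64(-82.4), np.float64(48.3))]
140 [(np.float64(567.4), np.float64(-93.7), np.float64(32.8)), (np.float64(569.7), np.float64(-101.4), np.float64(52.5)), (np.float64(568.8), np.float64(-101.7), np.float64(53.6))]
170 [(np.float64(568.6), np.float64(-112.1), np.float64(32.1)), (np.float64(571.2), np.float64(-118.8), np.float64(54.1)), (np.float64(570.5), np.float64(-119.6), np.float64(56.8))]
200 [(np.float64(583.7), np.float64(-130.5), np.float64(30.4)), (np.float64(582.1), np.float64(-130.8), np.float64(31.8)), (np.float64(580.3), np.float64(-130.8), np.float64(32.1))]
225 [(np.float64(578.1), np.float64(-146.0), np.float64(30.5)), (np.float64(576.3), np.float64(-146.1), np.float64(30.7)), (np.float64(574.4), np.float64(-146.0), np.float64(30.2))]Traceback (most recent call last):
  File "car.py", line 14, in <module>
    Y=Y[(Y[:,2]>50)&(Y[:,2]<100)];rep(Y,"tailbar")
                                  ~~~^^^^^^^^^^^^^
  File "car.py", line 8, in rep
    w=cv2.fitLine(X[:,:2].astype(np.float32),2,0,.01,.01).ravel();print(n,len(X),"ang",np.degrees(np.arctan2(w[1],w[0])).round(2),"pt",w[2:].round(1),"z",X[:,2].min().round(),X[:,2].max().round())
      ~~~~~~~~~~~^^^^^^^^^^^^^^^^^^^^^^^^^^^^^^^^^^^^^^^^
cv2.error: OpenCV(4.12.0) /io/opencv/modules/imgproc/src/linefit.cpp:50: error: (-215:Assertion failed) count > 0 in function 'fitLine2D_wods'
```

```bash
python3 -m crank '[[[0,0.003,0.0,0,0,0],[0,0.006,0.002,0,0,0],[0,0.009,0.004,0,0,0],[0,0.011,0.006,0,0,0],[0,0.011,0.006,0,0,0]]]'; python3 -m crank '[[[0,0.0005,0.001,0,0,0],[0,0.001,0.002,0,0,0],[0,0.001,0.002,0,0,0]]]'; python3 -m crank '[[[0,0.0005,0.001,0,0,0],[0,0.001,0.002,0,0,0],[0,0.001,0.002,0,0,0]]]'
```

```text
time: 8.4
tool_pos: [524.6, -193.6, 95.8]
tcp_rot: [179.9, -0.2, 4.0]
ft_force: [-1.2, 4.7, 0.4]
finger_gap: 6.9
time: 8.78
tool_pos: [525.2, -195.2, 95.1]
tcp_rot: [179.8, -0.2, 4.0]
ft_force: [-4.3, 3.0, 7.0]
finger_gap: 6.7
time: 9.15
tool_pos: [525.7, -196.9, 94.5]
tcp_rot: [179.8, -0.3, 4.0]
ft_force: [-5.3, 1.6, 7.5]
finger_gap: 6.7
```

Contact is felt on the sill: vertical force went from -4 to +7 N. I'll look from the side.

Run:
```python
from h import *
p,d=r.snapshot("side");cv2.imwrite("pics/s3.png",cv2.resize(p[160:300,250:400],None,fx=4,fy=4,interpolation=2))
plan((525,-195,97),3.9)
```

```text
t 9.2 pos [ 525.7 -196.9   94.5] rot [179.76  -0.31   3.97] F [-4.9  2.6  7.1] gap 6.7
shift [-0.0006 -0.0019 -0.0026] rot [ 0.0042 -0.0053  0.0012] deg 0.4 dist 0.003
tool axes world
 [[ 0.998  0.069  0.005]
 [ 0.069 -0.998  0.004]
 [ 0.006 -0.004 -1.   ]]
```

View pics/s3.png

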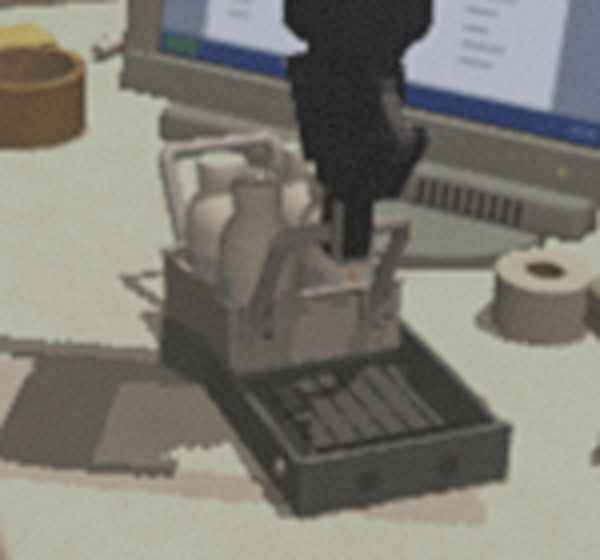

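The nose rests on the sill inside the guides and the tail is still on the worktop. I'll release the nose bar.

```bash
python3 -m crank '[[[0,-0.001,-0.0015,0,0,0],[0,-0.001,-0.0015,0,0,0]]]'; python3 -m crank '[[[0,0,0,0,0,0],[0,0,0,0,0,0],[0,0,0,0,0,0]]]' 0.6 ;  python3 -m crank '[[[0,0,-0.015,0,0,0],[0,0,-0.04,0,0,0],[0,0,-0.07,0,0,0],[0,0,-0.09,0,0,0],[0,0,-0.1,0,0,0],[0,0,-0.1,0,0,0]]]'
python3 - <<'E'
from h import *
p,d=r.snapshot("wrist");cv2.imwrite("pics/w6.png",p);np.save("w6d.npy",d);cal=r.get_calibration("wrist")
plan((512,-45,190),3.9)
for t in("carrier_tail_bar","carrier_nose_bar"): print(t,[(q["pixel"],q["conf"]) for q in r.landmark_of(t,"wrist")])
E
```

```text
time: 9.45
tool_pos: [525.6, -195.5, 96.1]
tcp_rot: [179.8, -0.3, 4.0]
ft_force: [-3.3, 4.4, 1.8]
finger_gap: 6.8
time: 9.82
tool_pos: [525.9, -195.9, 96.3]
tcp_rot: [179.7, -0.3, 4.0]
ft_force: [0.2, 0.5, 0.4]
finger_gap: 34.3
time: 10.58
tool_pos: [525.6, -195.7, 196.9]
tcp_rot: [179.7, -0.4, 4.0]
ft_force: [-0.0, 0.5, 0.3]
finger_gap: 33.6
t 10.62 pos [ 525.1 -195.4  195.9] rot [179.76  -0.31   3.97] F [ 0.1  1.2 -0.5] gap 34.2
shift [-0.0027 -0.151   0.0052] rot [ 0.0042 -0.0055  0.0012] deg 0.4 dist 0.151
tool axes world
 [[ 0.998  0.069  0.005]
 [ 0.069 -0.998  0.004]
 [ 0.006 -0.004 -1.   ]]
carrier_tail_bar [([55.9, 202.4], 0.9), ([211.5, 223.6], 0.53)]
carrier_nose_bar [([274.7, 218.5], 0.9)]
```

View pics/w6.png

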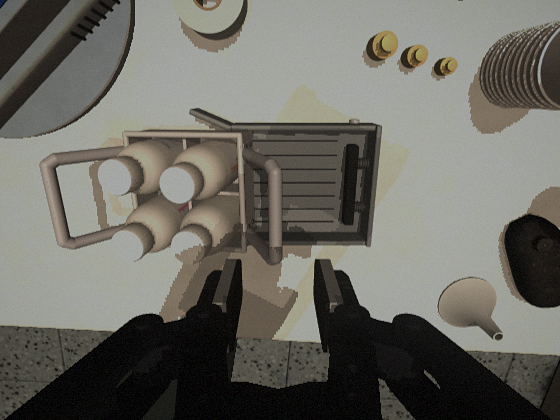

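Run:
```python
from h import *
d=np.load("w6d.npy");cal=r.get_calibration("wrist");K=np.array(cal["mtx"]);T=np.array(cal["cam_to_world"])
v,u=np.mgrid[140:265,30:110];v=v.ravel();u=u.ravel();k=d[v,u]>0;v=v[k];u=u[k]
X=np.linalg.inv(K)@np.vstack([u,v,np.ones_like(u)])*d[v,u];X=(T[:3,:3]@X).T+T[:3,3]
def rep(Q,n):
    w=cv2.fitLine(Q[:,:2].astype(np.float32),2,0,.01,.01).ravel();t=(Q[:,:2]-w[2:])@w[:2];lo,hi=np.percentile(t,[1,99])
    print(n,len(Q),"ang",np.degrees(np.arctan2(w[1],w[0])).round(2),"mid",(w[2:]+w[:2]*(lo+hi)/2).round(1),"len",(hi-lo).round(1),"z",np.percentile(Q[:,2],[5,50,95]).round(1))
m=(X[:,2]>74)&(X[:,2]<100)&(u<64);rep(X[m],"tail bar")
m=(X[:,2]>74)&(X[:,2]<100)&(u<64)&(v>172)&(v<232);rep(X[m],"tail bar mid")
# nose bar
v,u=np.mgrid[165:250,262:290];v=v.ravel();u=u.ravel();k=d[v,u]>0;v=v[k];u=u[k]
X=np.linalg.inv(K)@np.vstack([u,v,np.ones_like(u)])*d[v,u];X=(T[:3,:3]@X).T+T[:3,3]
m=(X[:,2]>100)&(X[:,2]<130);rep(X[m],"nose bar")
```

```text
tail bar 1276 ang 1.04 mid [511.9 -18.9] len 72.8 z [76.4 82.  83.9]
tail bar mid 825 ang 3.2 mid [511.3 -18.8] len 47.7 z [77.7 82.2 83.9]
nose bar 1187 ang 5.34 mid [ 528.9 -192.8] len 60.0 z [111.5 114.9 116.4]
```

```bash
python3 -m crank '[[[0,-0.02,0,0,0,0],[0,-0.055,0,0,0,0],[0,-0.095,0,0,0,0],[-0.001,-0.135,0.01,0,0,0],[-0.001,-0.165,0.025,0,0,0],[-0.0015,-0.177,0.04,0,0,0],[-0.0015,-0.1777,0.05,0,0,0],[-0.0015,-0.1777,0.05,0,0,0]]]' 0.66
python3 - <<'E'
from h import *
p,d=r.snapshot("wrist");cv2.imwrite("pics/w7.png",p);cal=r.get_calibration("wrist")
plan((511.3,-18,62),3.9)
K=np.array(cal["mtx"]);T=np.array(cal["cam_to_world"])
v,u=np.mgrid[165:250,240:310];v=v.ravel();u=u.ravel();k=d[v,u]>0;v=v[k];u=u[k]
X=np.linalg.inv(K)@np.vstack([u,v,np.ones_like(u)])*d[v,u];X=(T[:3,:3]@X).T+T[:3,3]
m=(X[:,2]>74)&(X[:,2]<100);Q=X[m]
w=cv2.fitLine(Q[:,:2].astype(np.float32),2,0,.01,.01).ravel();print(np.degrees(np.arctan2(w[1],w[0])),w[2:],w[3]+(511.3-w[2])*w[1]/w[0],np.percentile(Q[:,2],[5,50,95]))
E
```

```text
time: 11.72
tool_pos: [510.2, -18.7, 143.1]
tcp_rot: [179.8, -0.1, 4.0]
ft_force: [0.7, 0.4, -0.1]
finger_gap: 29.3
t 11.78 pos [510.8 -19.  144. ] rot [179.8   -0.18   3.93] F [ 0.2 -0.3  1.1] gap 28.9
shift [ 0.0003 -0.0012  0.082 ] rot [ 0.0036 -0.0032  0.0004] deg 0.3 dist 0.082
tool axes world
 [[ 0.998  0.068  0.003]
 [ 0.068 -0.998  0.004]
 [ 0.003 -0.003 -1.   ]]
-0.2621919 [525.2967   -17.884947] -17.820896 [78.86810761 84.55599675 86.20399727]
```

View pics/w7.png

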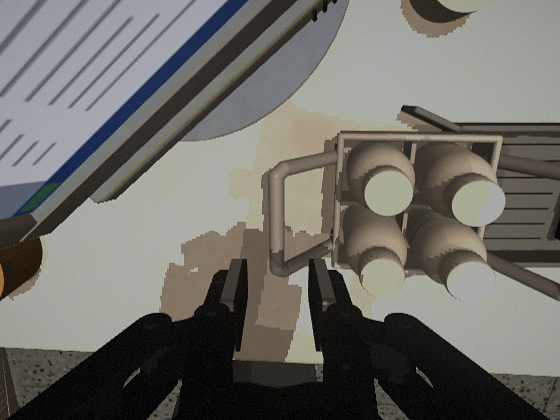

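The tail bar is at column about 277, centred between the pads (240 to 317). The bottles are standing and there is space to the box. I'll descend.

```bash
python3 -m crank '[[[0,0,0.02,0,0,0],[0,-0.0005,0.045,0,0,0],[0,-0.0005,0.065,0,0,0],[0,-0.0005,0.076,0,0,0],[0,-0.0005,0.081,0,0,0],[0,-0.0005,0.081,0,0,0]]]'
python3 - <<'E'
from h import *
p,d=r.snapshot("wrist");cv2.imwrite("pics/w8.png",p)
plan((511.3,-18,62),3.9)
E
```

```text
time: 12.52
tool_pos: [511.4, -19.0, 63.4]
tcp_rot: [179.8, -0.2, 3.9]
ft_force: [-0.5, -0.4, 0.7]
finger_gap: 28.6
t 12.57 pos [511.6 -18.9  63.7] rot [179.79  -0.24   3.91] F [-0.5  0.3  0.5] gap 29.1
shift [-0.0002 -0.001   0.0017] rot [ 0.0037 -0.0041  0.0002] deg 0.3 dist 0.002
tool axes world
 [[ 0.998  0.068  0.004]
 [ 0.068 -0.998  0.004]
 [ 0.004 -0.003 -1.   ]]
```

View pics/w8.png

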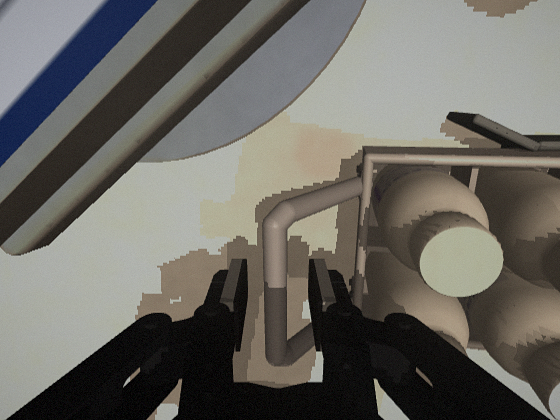

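```bash
python3 -m crank '[[[0,-0.0005,0,0,0,0],[0,-0.0005,0,0,0,0],[0,-0.0005,0,0,0,0],[0,-0.0005,0,0,0,0]]]' 1 45
python3 -m crank '[[[0,0.003,-0.0005,0,0,0],[0,0.006,-0.002,0,0,0],[0,0.010,-0.004,0,0,0],[0,0.014,-0.006,0,0,0],[0,0.018,-0.008,0,0,0],[0,0.022,-0.010,0,0,0],[0,0.025,-0.012,0,0,0],[0,0.025,-0.012,0,0,0]]]'
```

```text
time: 13.08
tool_pos: [512.3, -18.2, 64.5]
tcp_rot: [179.8, -0.3, 3.9]
ft_force: [0.7, 2.6, 6.0]
finger_gap: 8.1
time: 14.08
tool_pos: [513.4, -42.1, 76.2]
tcp_rot: [179.9, -0.3, 3.9]
ft_force: [-0.4, 5.1, 1.6]
finger_gap: 7.8
```

```bash
python3 -m crank '[[[0,0.003,-0.001,0,0,0],[0,0.006,-0.003,0,0,0],[0,0.010,-0.005,0,0,0],[0,0.014,-0.007,0,0,0],[0,0.018,-0.009,0,0,0],[0,0.022,-0.0105,0,0,0],[0,0.025,-0.012,0,0,0],[0,0.025,-0.012,0,0,0]]]'
python3 dockw.py w9
python3 - <<'E'
from h import *
p,d=r.snapshot("side");cv2.imwrite("pics/s4.png",cv2.resize(p[160:300,250:400],None,fx=4,fy=4,interpolation=2))
E
```

```text
time: 15.08
tool_pos: [515.1, -66.0, 88.6]
tcp_rot: [-180.0, -0.3, 3.9]
ft_force: [-0.8, 7.8, 5.0]
finger_gap: 8.2
t 15.12 pos [515.1 -66.   88.5] rot [-179.99   -0.27    3.93] F [-0.8  7.4  3.8] gap 8.2
shift [ 0.0001  0.0802 -0.0125] rot [-0.0002 -0.0048  0.0005] deg 0.3 dist 0.081
tool axes world
 [[ 0.998  0.069  0.005]
 [ 0.069 -0.998 -0.   ]
 [ 0.005  0.001 -1.   ]]
left 894 ang -85.44 mid [ 578.5 -198.3   30. ] pt [ 578.5 -198.3]
right 68 ang 83.83 mid [ 471.4 -261.8   29.5] pt [ 471.4 -261.8]
back few
sill few
```

View pics/w9.png

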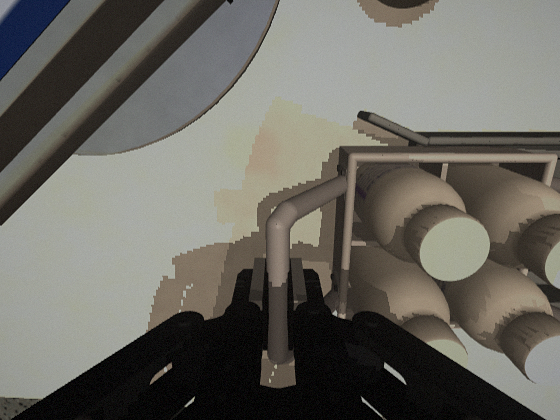

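View pics/s4.png

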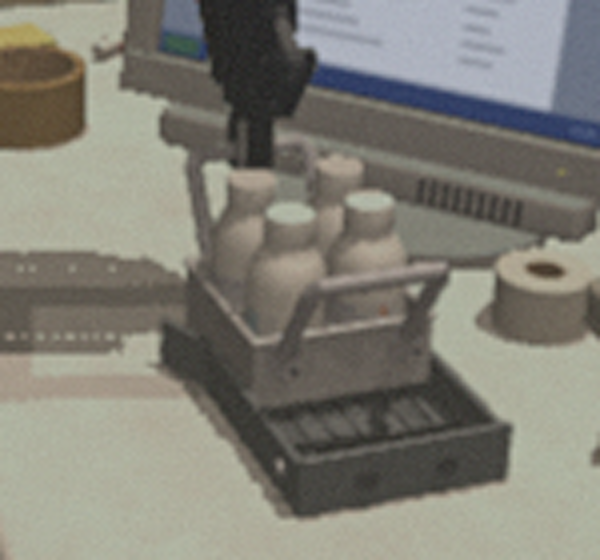

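```bash
python3 -m crank '[[[0,0.003,-0.001,0,0,0],[0,0.006,-0.002,0,0,0],[0,0.009,-0.003,0,0,0],[0,0.013,-0.004,0,0,0],[0,0.017,-0.005,0,0,0],[0,0.020,-0.006,0,0,0],[0,0.020,-0.006,0,0,0]]]';python3 -m crank '[[[0,0.003,-0.0005,0,0,0],[0,0.006,-0.001,0,0,0],[0,0.009,-0.002,0,0,0],[0,0.012,-0.003,0,0,0],[0,0.014,-0.0035,0,0,0],[0,0.014,-0.0035,0,0,0]]]'
python3 - <<'E'
from h import *
p,d=r.snapshot("side");cv2.imwrite("pics/s5.png",cv2.resize(p[160:300,250:400],None,fx=4,fy=4,interpolation=2))
p,d=r.snapshot("wrist");cv2.imwrite("pics/w10.png",p)
E
```

```text
time: 16.1
tool_pos: [517.0, -84.9, 95.5]
tcp_rot: [-179.9, -0.3, 3.9]
ft_force: [-0.4, 7.5, 8.0]
finger_gap: 8.1
time: 16.85
tool_pos: [518.5, -98.1, 99.8]
tcp_rot: [-179.8, -0.4, 3.9]
ft_force: [-0.5, 5.9, 7.2]
finger_gap: 8.2
```

View pics/s5.png

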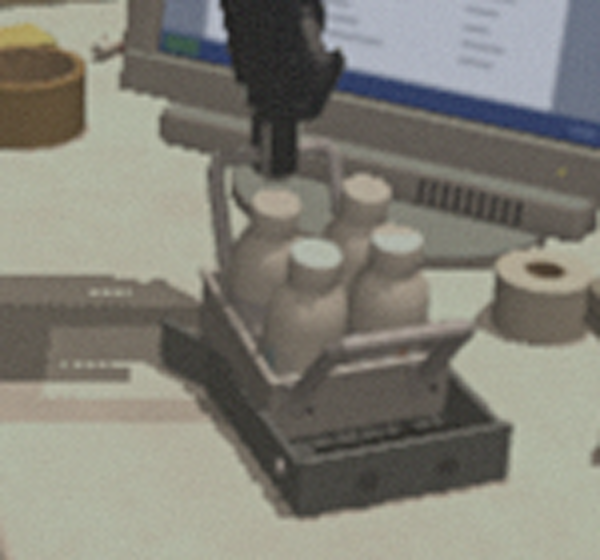

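View pics/w10.png

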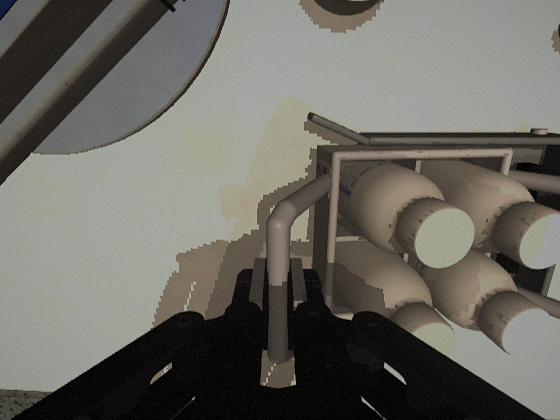

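```bash
python3 -m crank '[[[0,0.003,0,0,0,0],[0,0.006,0,0,0,0],[0,0.009,0,0,0,0],[0,0.012,0,0,0,0],[0,0.012,0,0,0,0]]]'
```

```text
time: 17.58
tool_pos: [519.0, -110.6, 99.3]
tcp_rot: [-179.8, -0.4, 3.9]
ft_force: [-0.5, 1.1, -3.6]
finger_gap: 8.1
```

```bash
python3 -m crank '[[[0,0.003,0.0005,0,0,0],[0,0.006,0.001,0,0,0],[0,0.009,0.002,0,0,0],[0,0.012,0.0025,0,0,0],[0,0.015,0.003,0,0,0],[0,0.015,0.003,0,0,0]]]'; python3 -m crank '[[[0,0.001,0,0,0,0],[0,0.003,0,0,0,0],[0,0.003,0,0,0,0]]]'
python3 - <<'E'
from h import *
p,d=r.snapshot("side");cv2.imwrite("pics/s6.png",cv2.resize(p[160:300,250:400],None,fx=4,fy=4,interpolation=2))
p,d=r.snapshot("wrist");cv2.imwrite("pics/w11.png",p)
E
```

```text
time: 18.32
tool_pos: [520.0, -126.0, 96.2]
tcp_rot: [-179.9, -0.4, 3.9]
ft_force: [0.7, 2.3, -1.9]
finger_gap: 8.1
time: 18.7
tool_pos: [520.2, -129.2, 96.1]
tcp_rot: [-179.9, -0.4, 3.9]
ft_force: [-0.4, 3.3, -1.8]
finger_gap: 8.0
```

View pics/s6.png

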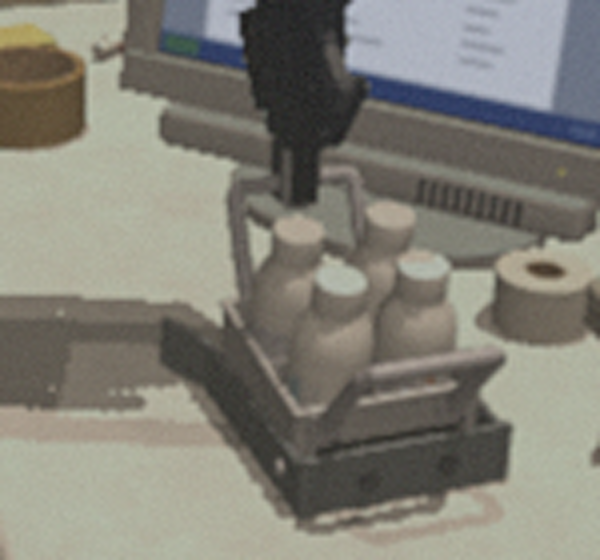

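View pics/w11.png

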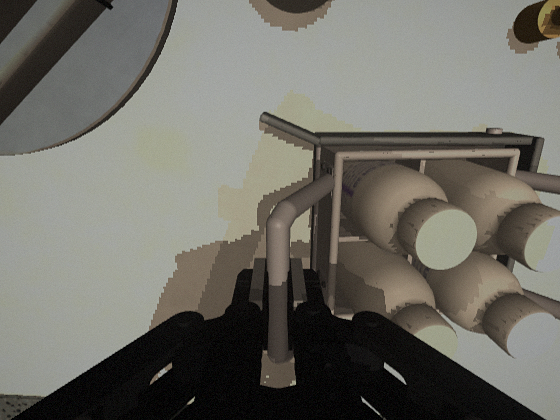

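```bash
python3 -m crank '[[[0,0.001,0,0,0,0],[0,0.002,0,0,0,0],[0,0.002,0,0,0,0]]]'; python3 -m crank '[[[0,0.001,0,0,0,0],[0,0.002,0,0,0,0],[0,0.002,0,0,0,0]]]'; python3 -m crank '[[[0,0.001,0,0,0,0],[0,0.002,0,0,0,0],[0,0.002,0,0,0,0]]]'
```

```text
time: 19.18
tool_pos: [520.3, -130.6, 96.3]
tcp_rot: [-179.8, -0.4, 3.9]
ft_force: [-0.7, 6.1, 1.4]
finger_gap: 8.2
time: 19.55
tool_pos: [520.5, -131.9, 96.4]
tcp_rot: [-179.8, -0.4, 3.9]
ft_force: [-0.4, 7.7, 0.9]
finger_gap: 8.2
time: 19.92
tool_pos: [520.6, -133.1, 96.6]
tcp_rot: [-179.7, -0.4, 3.9]
ft_force: [-1.3, 7.6, 2.4]
finger_gap: 7.9
```

```bash
python3 -m crank '[[[0,0.001,0,0,0,0],[0,0.0015,0,0,0,0],[0,0.0015,0,0,0,0]]]'; python3 -m crank '[[[0,0.001,0,0,0,0],[0,0.0015,0,0,0,0],[0,0.0015,0,0,0,0]]]'
```

```text
time: 20.3
tool_pos: [520.8, -133.7, 96.8]
tcp_rot: [-179.6, -0.4, 4.0]
ft_force: [-1.6, 7.8, 1.8]
finger_gap: 8.3
time: 20.68
tool_pos: [520.8, -134.2, 97.0]
tcp_rot: [-179.5, -0.4, 4.0]
ft_force: [-0.7, 8.0, 2.4]
finger_gap: 8.0
```

```bash
python3 -m crank '[[[0,0.001,0.0003,0,0,0],[0,0.002,0.0006,0,0,0],[0,0.0025,0.0006,0,0,0]]]'
python3 - <<'E'
from h import *
s=r.sense();print(s["ft_force"],s["tool_pos"],s["wrist_torque"])
p,d=r.snapshot("side");cv2.imwrite("pics/s7.png",cv2.resize(p[200:300,290:400],None,fx=5,fy=5,interpolation=2))
p,d=r.snapshot("wrist");cv2.imwrite("pics/w12.png",p);np.save("w12d.npy",d)
E
```

```text
time: 21.05
tool_pos: [521.0, -135.1, 96.9]
tcp_rot: [-179.4, -0.4, 4.0]
ft_force: [-3.4, 12.7, 6.1]
finger_gap: 8.4
[-3.43756838 12.6691547   6.14676433] [ 521.03782799 -135.13565927   96.86346171] [ 2.26362661  0.4479441  -0.08079109]
```

View pics/w12.png

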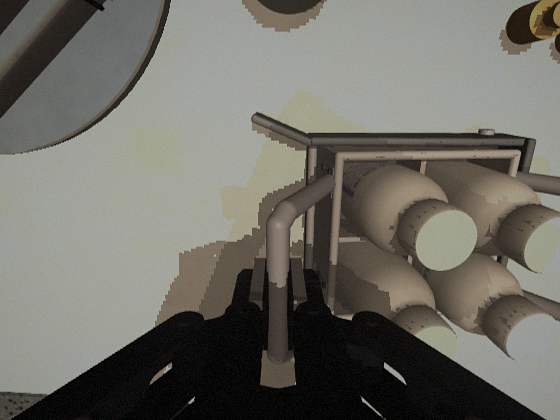

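View pics/s7.png

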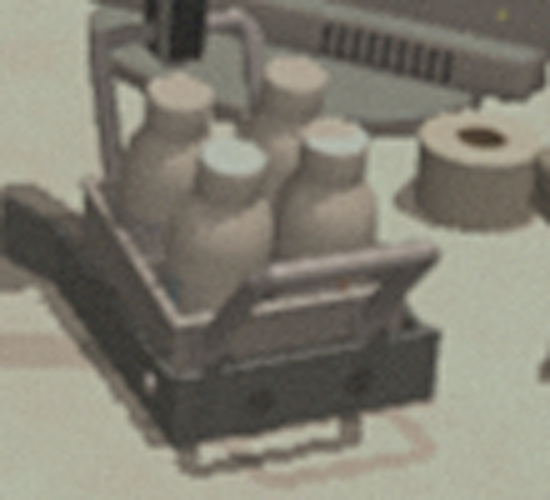

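The backstop is at its solid end: force rose from 8 to 12.7 N after about 4.9 mm. The tail edge shows inside the sill. I'll lower the tail along the arc.

```bash
python3 -m crank '[[[0,-0.0005,0.0015,0,0,0],[0,-0.0012,0.003,0,0,0],[0,-0.002,0.0045,0,0,0],[0,-0.002,0.0048,0,0,0]]]'
```

```text
time: 21.65
tool_pos: [520.9, -131.7, 92.4]
tcp_rot: [-179.2, -0.3, 4.0]
ft_force: [-3.0, 11.2, 5.1]
finger_gap: 7.9
```

Run:
```python
from h import *
p,d=r.snapshot("wrist");cv2.imwrite("pics/w13.png",cv2.resize(p[120:320,220:420],None,fx=3,fy=3,interpolation=2))
cal=r.get_calibration("wrist");K=np.array(cal["mtx"]);T=np.array(cal["cam_to_world"])
for v in (170,190,240,250):
    print(v,[(u,*(pt("wrist",(u,v),d[v,u],cal=cal).round(0).astype(int)[1:])) for u in range(296,346,3) if d[v,u]>0])
```

```text
170 [(296, np.int64(-141), np.int64(0)), (299, np.int64(-143), np.int64(1)), (302, np.int64(-145), np.int64(0)), (305, np.int64(-148), np.int64(0)), (308, np.int64(-150), np.int64(0)), (311, np.int64(-152), np.int64(1)), (314, np.int64(-152), np.int64(15)), (317, np.int64(-154), np.int64(16)), (320, np.int64(-156), np.int64(16)), (323, np.int64(-159), np.int64(6)), (326, np.int64(-157), np.int64(38)), (329, np.int64(-159), np.int64(38)), (332, np.int64(-158), np.int64(52)), (335, np.int64(-160), np.int64(52)), (338, np.int64(-161), np.int64(55)), (341, np.int64(-162), np.int64(57)), (344, np.int64(-163), np.int64(58))]
190 [(296, np.int64(-142), np.int64(1)), (299, np.int64(-145), np.int64(1)), (302, np.int64(-140), np.int64(85)), (305, np.int64(-141), np.int64(85)), (308, np.int64(-143), np.int64(86)), (311, np.int64(-144), np.int64(83)), (314, np.int64(-146), np.int64(84)), (317, np.int64(-148), np.int64(79)), (320, np.int64(-149), np.int64(78)), (323, np.int64(-151), np.int64(75)), (326, np.int64(-153), np.int64(74)), (329, np.int64(-155), np.int64(71)), (332, np.int64(-157), np.i
[... 714 characters left out ...]
341, np.int64(-167), np.int64(57)), (344, np.int64(-171), np.int64(50))]
250 [(296, np.int64(-147), np.int64(1)), (299, np.int64(-149), np.int64(1)), (302, np.int64(-151), np.int64(2)), (305, np.int64(-154), np.int64(0)), (308, np.int64(-156), np.int64(1)), (311, np.int64(-156), np.int64(15)), (314, np.int64(-158), np.int64(16)), (317, np.int64(-160), np.int64(16)), (320, np.int64(-164), np.int64(5)), (323, np.int64(-164), np.int64(22)), (326, np.int64(-164), np.int64(31)), (329, np.int64(-165), np.int64(39)), (332, np.int64(-165), np.int64(46)), (335, np.int64(-164), np.int64(58)), (338, np.int64(-166), np.int64(58)), (341, np.int64(-168), np.int64(57)), (344, np.int64(-175), np.int64(35))]
```

View pics/w13.png

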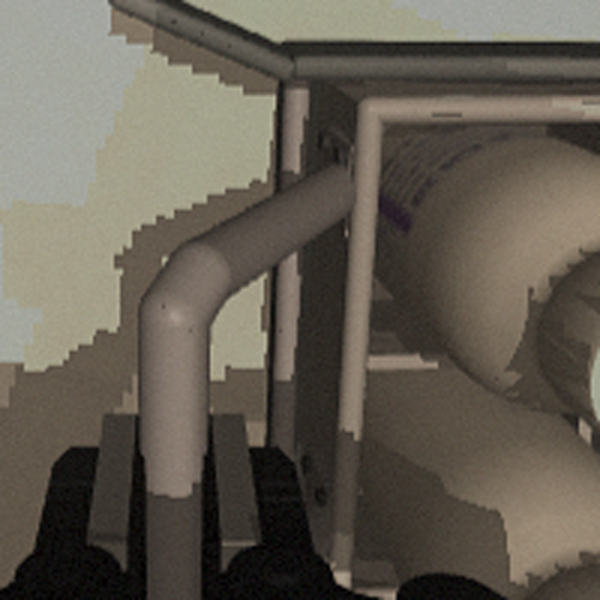

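Tray floor (z = 6) shows between the sill's inner edge (y ≈ -160.5) and the tail face (y ≈ -163), on both sides. The tail clears, so I keep lowering.

```bash
python3 -m crank '[[[0,-0.0007,0.0015,0,0,0],[0,-0.0015,0.003,0,0,0],[0,-0.0022,0.0045,0,0,0],[0,-0.0022,0.0048,0,0,0]]]';python3 -m crank '[[[0,-0.0007,0.0015,0,0,0],[0,-0.0014,0.003,0,0,0],[0,-0.0021,0.0045,0,0,0],[0,-0.0021,0.0048,0,0,0]]]'
```

```text
time: 22.2
tool_pos: [520.7, -128.4, 87.9]
tcp_rot: [-179.1, -0.3, 4.0]
ft_force: [-3.1, 10.7, 4.6]
finger_gap: 7.9
time: 22.7
tool_pos: [520.4, -125.4, 83.4]
tcp_rot: [-179.1, -0.3, 4.1]
ft_force: [-2.6, 9.5, 4.5]
finger_gap: 8.3
```

```bash
python3 -m crank '[[[0,-0.0007,0.0012,0,0,0],[0,-0.0014,0.0025,0,0,0],[0,-0.0021,0.004,0,0,0],[0,-0.0021,0.0042,0,0,0]]]';python3 -m crank '[[[0,-0.0004,0.0008,0,0,0],[0,-0.0008,0.0016,0,0,0],[0,-0.0008,0.002,0,0,0]]]'
python3 - <<'E'
from h import *
p,d=r.snapshot("wrist");cv2.imwrite("pics/w14.png",cv2.resize(p[120:320,220:420],None,fx=3,fy=3,interpolation=2))
p,d=r.snapshot("side");cv2.imwrite("pics/s8.png",cv2.resize(p[200:300,290:400],None,fx=5,fy=5,interpolation=2))
E
```

```text
time: 23.2
tool_pos: [520.3, -123.3, 80.3]
tcp_rot: [-179.1, -0.3, 4.1]
ft_force: [-7.8, 5.6, 10.5]
finger_gap: 8.0
time: 23.58
tool_pos: [520.4, -123.3, 80.2]
tcp_rot: [-179.2, -0.3, 4.1]
ft_force: [-11.1, 4.1, 18.0]
finger_gap: 8.2
```

View pics/w14.png

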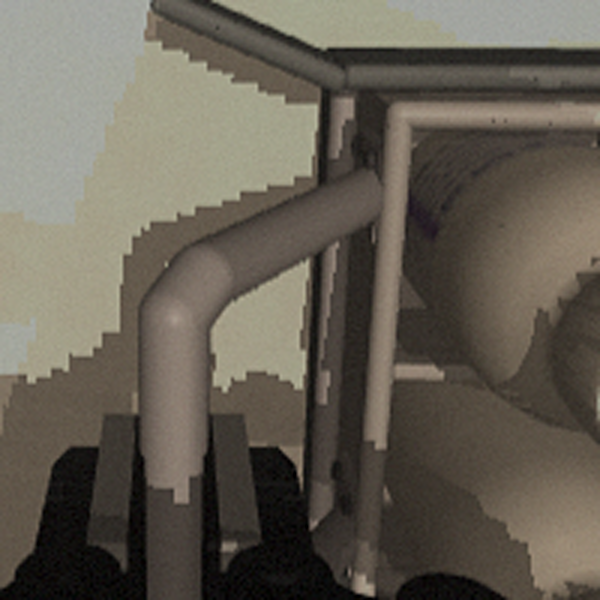

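View pics/s8.png

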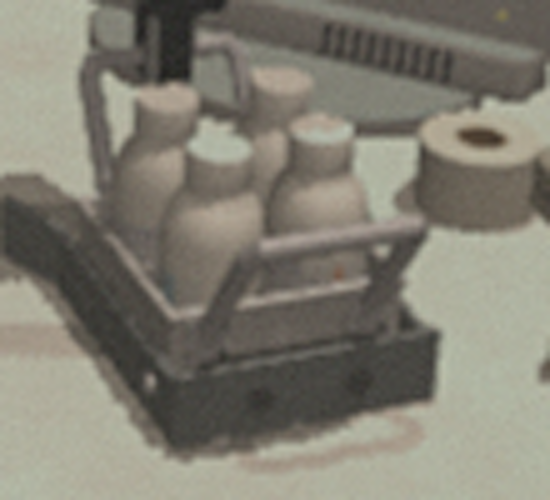

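```bash
python3 -m crank '[[[0,0.0004,-0.0007,0,0,0],[0,0.0004,-0.0007,0,0,0]]]'
cat > tail.py <<'E'
from h import *
p,d=r.snapshot("wrist");cal=r.get_calibration("wrist");K=np.array(cal["mtx"]);T=np.array(cal["cam_to_world"])
v,u=np.nonzero(d>0);X=np.linalg.inv(K)@np.vstack([u,v,np.ones_like(u)])*d[v,u];X=(T[:3,:3]@X).T+T[:3,3]
m=(u>348)&(u<480)&(v>148)&(v<165)&(X[:,2]>36)&(X[:,2]<62)
for a in range(345,540,15):
    k=m|True
    k=(abs(u-a)<7)&(v>145)&(v<170)&(X[:,2]>36)&(X[:,2]<62)&(X[:,0]<577)&(X[:,0]>560)
    if k.sum()>5: print(a,"y",X[k,1].mean().round(1),"x",X[k,0].mean().round(1),"ztop",np.percentile(X[k,2],95).round(1))
for a in (165,175,210,230,245):
    k=(v==a)&(u>312)&(u<352); print(a,[(int(X[i,1].round()),int(X[i,2].round())) for i in np.nonzero(k)[0][::3]])
print(r.sense()["ft_force"],r.sense()["tool_pos"])
E
python3 tail.py
```

```text
time: 23.92
tool_pos: [520.6, -123.9, 81.3]
tcp_rot: [-179.2, -0.3, 4.1]
ft_force: [-1.3, 3.9, 0.9]
finger_gap: 7.8
345 y -157.1 x 569.2 ztop 49.6
360 y -162.1 x 572.1 ztop 50.2
375 y -171.1 x 571.7 ztop 49.8
390 y -178.7 x 571.6 ztop 50.3
405 y -185.9 x 572.4 ztop 54.9
420 y -193.4 x 574.1 ztop 50.2
435 y -202.6 x 573.8 ztop 49.7
450 y -209.2 x 574.4 ztop 49.7
465 y -217.4 x 574.8 ztop 49.7
480 y -227.0 x 573.6 ztop 49.5
495 y -233.5 x 574.4 ztop 49.7
510 y -240.3 x 575.8 ztop 49.1
525 y -252.0 x 574.8 ztop 49.3
165 [(-143, 2), (-146, -1), (-148, 0), (-150, 0), (-152, 0), (-151, 15), (-153, 15), (-155, 16), (-155, 28), (-156, 29), (-158, 33), (-157, 46), (-158, 49)]
175 [(-144, 1), (-146, 0), (-148, 1), (-150, 0), (-152, 2), (-152, 15), (-154, 17), (-156, 16), (-159, 7), (-155, 40), (-156, 43), (-157, 47), (-158, 49)]
210 [(-137, 79), (-149, 0), (-151, 1), (-153, 1), (-153, 13), (-155, 16), (-157, 16), (-159, 13), (-160, 17), (-160, 27), (-160, 35), (-159, 49), (-160, 50)]
230 [(-148, 0), (-150, 1), (-153, 0), (-155, 1), (-155, 15), (-156, 16), (-158, 17), (-161, 11), (-161, 21), (-161, 31), (-159, 49), (-160, 49), (-162, 49)]
245 [(-150, 0), (-152, 1), (-154, 0), (-155, 5), (-156, 15), (-157, 17), (-160, 15), (-162, 13), (-162, 25), (-162, 35), (-160, 50), (-162, 48), (-164, 49)]
[-1.86347326  4.39092078  0.74679932] [ 520.56837462 -123.740828     81.06801611]
```

```bash
python3 -m crank '[[[0,-0.0006,0.0006,0,0,0],[0,-0.0012,0.0008,0,0,0],[0,-0.0015,0.0008,0,0,0]]]'; python3 -m crank '[[[0,-0.0008,0.0002,0,0,0],[0,-0.0012,0.0002,0,0,0]]]'
```

```text
time: 24.35
tool_pos: [520.6, -123.1, 80.4]
tcp_rot: [-179.3, -0.4, 4.0]
ft_force: [-1.7, -3.1, 0.8]
finger_gap: 7.6
time: 24.6
tool_pos: [520.7, -122.4, 80.4]
tcp_rot: [-179.3, -0.4, 4.0]
ft_force: [-1.3, -6.5, 0.6]
finger_gap: 8.0
```

```bash
python3 -m crank '[[[0,0.0008,0.0004,0,0,0],[0,0.001,0.0008,0,0,0],[0,0.001,0.0008,0,0,0]]]'; python3 tail.py
```

```text
time: 24.98
tool_pos: [520.7, -122.5, 80.3]
tcp_rot: [-179.2, -0.4, 4.0]
ft_force: [-6.7, 2.5, 10.1]
finger_gap: 8.1
345 y -156.1 x 569.2 ztop 49.5
360 y -160.9 x 571.9 ztop 49.7
375 y -169.6 x 572.3 ztop 49.6
390 y -177.6 x 571.8 ztop 49.7
405 y -184.7 x 572.6 ztop 54.2
420 y -192.1 x 574.3 ztop 49.9
435 y -200.9 x 574.0 ztop 49.6
450 y -207.9 x 574.2 ztop 49.4
465 y -215.2 x 575.2 ztop 49.7
480 y -225.2 x 574.0 ztop 49.6
495 y -232.1 x 574.5 ztop 49.4
510 y -238.8 x 575.8 ztop 49.4
525 y -248.6 x 575.4 ztop 49.0
165 [(-142, 1), (-144, 1), (-146, 1), (-148, 0), (-150, 0), (-152, 5), (-152, 14), (-154, 16), (-156, 15), (-155, 29), (-157, 32), (-158, 36), (-157, 47)]
175 [(-143, 1), (-145, 0), (-147, 0), (-149, 1), (-151, 0), (-152, 6), (-153, 16), (-155, 15), (-156, 16), (-155, 30), (-154, 44), (-156, 44), (-157, 48)]
210 [(-136, 79), (-148, 0), (-150, 0), (-152, -1), (-154, 2), (-153, 16), (-155, 16), (-157, 16), (-160, 14), (-160, 23), (-159, 32), (-158, 48), (-159, 49)]
230 [(-147, 1), (-149, -1), (-151, 0), (-154, 0), (-155, 7), (-155, 14), (-157, 16), (-159, 16), (-161, 17), (-160, 29), (-158, 47), (-159, 49), (-161, 49)]
245 [(-148, 0), (-150, 0), (-153, 0), (-155, 1), (-155, 10), (-156, 16), (-158, 16), (-160, 16), (-161, 20), (-161, 31), (-159, 47), (-160, 49), (-162, 48)]
[-6.57909708  2.85601922 10.12294356] [ 520.79064476 -122.49178348   80.30516038]
```

Flat, on firm floor contact, tail against the sill. Releasing.

```bash
python3 -m crank '[[[0,0,-0.0003,0,0,0],[0,0,-0.0003,0,0,0]]]' 0.66; python3 -m crank '[[[0,0,0,0,0,0],[0,0,0,0,0,0]]]'; python3 -m crank '[[[0,0,-0.012,0,0,0],[0,0,-0.03,0,0,0],[0,0,-0.06,0,0,0],[0,0,-0.1,0,0,0],[0,0,-0.13,0,0,0],[0,0,-0.14,0,0,0]]]'
python3 - <<'E'
from h import *
p,d=r.snapshot("wrist");cv2.imwrite("pics/w15.png",p)
p,d=r.snapshot("side");cv2.imwrite("pics/s9.png",cv2.resize(p[160:300,250:400],None,fx=4,fy=4,interpolation=2))
E
```

```text
time: 25.28
tool_pos: [520.9, -122.2, 80.5]
tcp_rot: [-179.2, -0.4, 4.1]
ft_force: [0.2, 0.1, 0.2]
finger_gap: 29.6
time: 25.52
tool_pos: [520.9, -122.1, 80.3]
tcp_rot: [-179.2, -0.4, 4.1]
ft_force: [0.6, -0.9, -0.1]
finger_gap: 29.2
time: 26.28
tool_pos: [521.6, -124.7, 224.3]
tcp_rot: [-179.3, -0.7, 4.1]
ft_force: [0.0, 0.4, -0.3]
finger_gap: 29.2
```

View pics/w15.png

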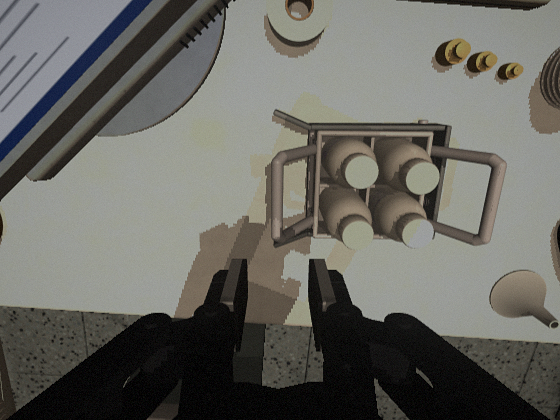

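View pics/s9.png

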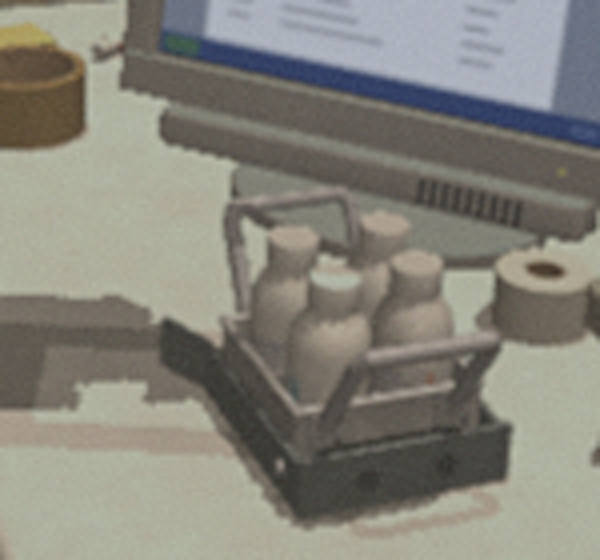

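Run:
```python
from h import *
p,d=r.snapshot("wrist");cal=r.get_calibration("wrist");K=np.array(cal["mtx"]);T=np.array(cal["cam_to_world"])
v,u=np.nonzero(d>0);X=np.linalg.inv(K)@np.vstack([u,v,np.ones_like(u)])*d[v,u];X=(T[:3,:3]@X).T+T[:3,3];x,y,z=X.T
def rep(k,n):
    Q=X[k];w=cv2.fitLine(Q[:,:2].astype(np.float32),2,0,.01,.01).ravel()
    print(n,k.sum(),"ang",np.degrees(np.arctan2(w[1],w[0])).round(1),"med",np.median(Q,0).round(1),"z",np.percentile(Q[:,2],[50,95]).round(1))
rep((u>268)&(u<286)&(v>165)&(v<232)&(z>80)&(z<115),"tailbar")
rep((u>478)&(u<508)&(v>168)&(v<232)&(z>80)&(z<115),"nosebar")
rep((u>312)&(u<322)&(v>145)&(v<225)&(z>38)&(z<60),"tailrim")
rep((u>428)&(u<440)&(v>140)&(v<230)&(z>38)&(z<60),"noserim")
rep((z>31)&(z<37)&(u>436)&(u<452)&(v>125)&(v<235),"back")
rep((z>12)&(z<19)&(u>300)&(u<318)&(v>130)&(v<235),"sill")
for b in range(1,5): print(b,[(np.round(q["pixel"]),round(q["conf"],2)) for q in r.landmark_of(f"bottle{b}_mid","wrist")])
p,d=r.snapshot("top");
for t in("the_funnel_mid","tape_mid"): print(t,[(np.round(q["pixel"]),round(q["conf"],2)) for q in r.landmark_of(t,"top")])
print(r.sense()["time"])
```

```text
tailbar 776 ang 3.9 med [ 519.7 -122.2   96.9] z [96.9 98.4]
nosebar 908 ang 3.4 med [ 531.6 -299.    96.3] z [96.3 98.2]
tailrim 471 ang 4.5 med [ 522.5 -159.9   46.8] z [46.8 49. ]
noserim 178 ang 10.5 med [ 561.5 -265.3   47.8] z [47.8 58.6]
back 343 ang 4.5 med [ 537.3 -284.8   32.3] z [32.3 33.5]
sill 428 ang 3.6 med [ 518.7 -156.6   14.2] z [14.2 16. ]
1 [(array([404., 166.]), 0.76), (array([361., 178.]), 0.22)]
2 [(array([400., 211.]), 0.76), (array([494., 201.]), 0.43)]
3 [(array([350., 163.]), 0.65)]
4 [(array([349., 213.]), 0.55), (array([275., 200.]), 0.43)]
the_funnel_mid []
tape_mid [(array([140., 217.]), 0.69)]
26.775
```

Both bar tops are level (98.4 and 98.2 mm), so the carrier is flat at z ≈ 6, and the tail bar is where a seated carrier should have it. The robot is clear.

Run:
```python
from bench import r
print(r.hand_in()); print(r.sense()["time"])
```

```text
the job is handed in; nothing more can be done
None
the job is handed in; nothing more can be done
```

The carrier is docked flat in the tray with all four bottles standing, and I handed the job in at about 27 s of the 72 s allowed.

**What I did:**
- I lifted the nose by its bar, lined it up with the tray and rested it on the sill with the tail still on the worktop.
- I then took the tail bar and pushed the carrier over the sill, nose first onto the tray floor, until the backstop was fully pressed in.
- The tail was held while I lowered it behind the sill, and I let go only once it stood on the floor.

**Last checks:**
- **Level:** the tops of the two bars measured 98.4 mm (tail) and 98.2 mm (nose), about 99 mm expected for a flat carrier.
- **Position:** the tail bar is at y = -122.2 mm, about -122.6 mm expected when seated. The tail stands just inside the sill.
- **Forces:** the highest push was about 13 N along the tray. The highest downward press was about 18 N on top of the carrier's weight, an estimated 27 N on the tray against its 35 N limit.
- **Bystanders:** the tape roll is at its starting pixel in the top view.

**Weaker or disagreeing checks:**
- **Funnel:** the network missed it in the last top view. It shows standing in the last wrist picture, and the arm never came near it, but I did not measure its position again.
- **Nose rim height:** the box rim fit at the nose end was contaminated and I did not use it.
- **Camera agreement:** the top and wrist cameras put the tray about 2 to 3 mm apart along the insertion direction, so I found the backstop by force instead.

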